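# Load the microscope lamp cells into the charger and switch it on

### The job

First switch the charger off by throwing its lever fully over to the side of the sprung pins. Then put every lamp cell lying about into the charger, one to a bay, any bays: flat end first against the sprung pin, then press the button end down until it snaps in under the lip and the cell lies level and held. Only when all the cells are in, throw the lever fully back over to the lip side to start charging. Leave the vial and the well plate where they stand.

Things in the scene. Friction and masses are not known exactly. Their poses are not given: they have to be found in the camera images.
- charger: White four-bay cell charger fixed to the table, 148 (x) x 326 (y) x 59 mm high; origin: middle of its underside; x runs along the bays from sprung pins to lip, z up. Bay floors are 20 mm up; bays 36 mm wide between 10 mm high guides at both ends (none over the middle 42 mm), 60 mm pitch. The pins' housing is 18 mm high above the bay floor, its face 94 mm along -x from the contacts.
- bay0 (a point): Bay 0 (charger's -y end): point on its brass contact, 16 mm above the bay floor, where the button tip of a loaded cell rests. Axes as the charger's. A loaded cell's centre is 42 mm along -x from here, its flat end 78 mm. The free sprung pin (14 mm in diameter, axis 10 mm above the floor, pointing +x) ends 74 mm along -x from here.
- bay1 (a point): The same for bay 1. A polished (slippery) lip overhangs all four contacts at the +x end: its sloped face drops from 39 mm above the bay floor (2 mm behind the contact face) to its edge 27 mm above the floor, jutting 4 mm over the contact towards the cell.
- bay2 (a point): The same for bay 2. Loading: lower a cell with its button end about 20 deg higher, flat end's lower edge at the floor against the pin (some 72 mm along -x from the point), button over the slope; let go; then press down on top of the button-end cap until level: the button rides down the slope, pushing the cell back on the spring, and springs under the lip.
- bay3 (a point): The same for bay 3, next to the switch. Pressing a cell home takes roughly 5 to 15 N down, at the button-end cap, whose top is then 32 mm above the bay floor. A cell the wrong way round does not fit.
- spring0 (a joint): How far the sprung pin of bay 0 is pushed back (m): 0 free, about 0.004 with a loaded cell, 0.012 at its stop. About 1 N to start, 0.35 N more per mm.
- spring1 (a joint): How far the sprung pin of bay 1 is pushed back (m): 0 free, about 0.004 with a loaded cell, 0.012 at its stop. About 1 N to start, 0.35 N more per mm.
- spring2 (a joint): How far the sprung pin of bay 2 is pushed back (m): 0 free, about 0.004 with a loaded cell, 0.012 at its stop. About 1 N to start, 0.35 N more per mm.
- spring3 (a joint): How far the sprung pin of bay 3 is pushed back (m): 0 free, about 0.004 with a loaded cell, 0.012 at its stop. About 1 N to start, 0.35 N more per mm.
- cell0: Lamp cell (3 or 4 present, all alike) lying on the mat or table: aluminium barrel 30 mm in diameter, 44 mm long, between two square grey end caps 32 x 32 x 14 mm (72 mm in all), plus a brass button 14 mm in diameter, 6 mm long on one end; the other end is flat. About 120 g. Origin: middle of the 72 mm, on the axis; x points to the button end. Any of its four sides may be up.
- cell0_tip (a point): Tip of the brass button of cell0, on its axis, 42 mm from the cell's origin.
- cell1: Lamp cell (3 or 4 present, all alike) lying on the mat or table: aluminium barrel 30 mm in diameter, 44 mm long, between two square grey end caps 32 x 32 x 14 mm (72 mm in all), plus a brass button 14 mm in diameter, 6 mm long on one end; the other end is flat. About 120 g. Origin: middle of the 72 mm, on the axis; x points to the button end. Any of its four sides may be up.
- cell1_tip (a point): Tip of the brass button of cell1, on its axis, 42 mm from the cell's origin.
- cell2: Lamp cell (3 or 4 present, all alike) lying on the mat or table: aluminium barrel 30 mm in diameter, 44 mm long, between two square grey end caps 32 x 32 x 14 mm (72 mm in all), plus a brass button 14 mm in diameter, 6 mm long on one end; the other end is flat. About 120 g. Origin: middle of the 72 mm, on the axis; x points to the button end. Any of its four sides may be up.
- cell2_tip (a point): Tip of the brass button of cell2, on its axis, 42 mm from the cell's origin.
- cell3: Lamp cell (3 or 4 present, all alike) lying on the mat or table: aluminium barrel 30 mm in diameter, 44 mm long, between two square grey end caps 32 x 32 x 14 mm (72 mm in all), plus a brass button 14 mm in diameter, 6 mm long on one end; the other end is flat. About 120 g. Origin: middle of the 72 mm, on the axis; x points to the button end. Any of its four sides may be up.
- cell3_tip (a point): Tip of the brass button of cell3, on its axis, 42 mm from the cell's origin.
- switch (a joint): Charger's black switch lever, 60 mm long with a 26 mm ball at its end, pivoting 42 mm above the table on the charger's +y end: 0 leaning fully to the charger's -x (off), 1.0 rad leaning fully to +x (on); it stays where it is left and moves easily.
- switch_tip (a point): Centre of the ball at the end of the switch lever.
- mat: Thin grey mat, 270 x 260 mm, 1 mm thick, on which the cells start; origin at its middle, on the table.
- vial: Bystander: clear sample vial, 32 mm in diameter, 85 mm tall, standing; origin under its base.
- wellplate: Bystander: clear multiwell plate 85 x 127 x 20 mm lying flat; origin under its middle.
There are look-alikes about, which are no part of the job. Leave any red look-alike of the cell2 alone. What is shaped like the cell0 but purple is not meant.

How it is judged:
By the outcome, as a careful person would: the job done as asked, in the order asked, and still so for the second after the job is handed in, with the robot touching nothing.
Of cell0, cell1, cell2, cell3 only 3 to 4 are there at a start; the rules pass over those that are not, and their reading is None.
At some moment in a run one of cell0, cell1, cell2, cell3 may be knocked a few centimetres aside while the robot is not near it.
It also fails if it takes over 210 s, if anything falls off the work surface, if the arm or the gripper's body presses on something with over 40 N, if the wrist force passes 120 N, or if a joint passes its speed limit or range.

### The arm

A 6-joint arm with a two-finger parallel gripper is mounted at the origin on the work surface. World frame = base frame: x ahead of the robot, y to its left, z up, the work surface at z = 0. Lengths are in m, angles in rad, forces in N, time in s.
With the tool pointing down it reaches from about 0.375 to 0.9 m from the base axis. Payload 3.1 kg.
Tool frame: the origin (TCP) lies at the very end of the fingers, on their centre line; the grasp point (between the pads) lies 19 mm behind it (manip.tcp_to_grasp is the distance from the TCP to the grasp point, in m); z points along the fingers, y is the line along which they close (so a half turn about z gives the same grasp; the last joint's range is limited). The gripper opens to 85 mm and grips with 20 to 120 N. Pads are 22 mm wide; open, the fingers measure 114 mm over their backs; the gripper's body (76 mm by 85 mm) begins 54 mm behind the grasp point. The pads swing forward as they close: fully open they stand 13 mm farther back than shut.
Start: joints at [-1.435, 0.527, 1.433, -0, 1.181, -0.178], TCP at [0.193, -0.594, 0.231] pointing down, gripper open.
Joint ranges: [-3.08, 3.08], [-0.75, 2.2], [0.22, 2.44], [-1.43, 4.57], [0, 2.65], [-2.85, 2.85]. Speed limits (rad/s): [2.79, 2.79, 3.14, 3.14, 3.14, 3.14].

### API

Orientations are given as a unit quaternion [x, y, z, w].
In Python, from station import manip gives the robot as it stands. The module is installed in compiled form; this text tells all that it offers.
- The arm moves only by the tool step_arm, never from a script. Its argument "commands" is one flat list of numbers, 6 for each row, row after row: the shift along the tool's x, y, z in m, then the turn, a rotation vector about the tool's x, y, z in degrees. A call has exactly 10 rows; each row is the pose to reach, as a shift and turn from the pose commanded when the call began, along the tool's axes at that moment; what a row does not reach only later rows make up. A row lasts 1/10 s, in which the tool goes at most 50 mm and 8.59 degrees, less where a joint would pass 70% of its speed; a pose out of reach is approached as far as the arm can. A call with a gripper value outside its range is refused whole. "jaw" is the opening in per cent of the stroke, from 0 (shut) to 100 (fully open), set as the call begins (left out, the last holds). The fingers move at their own pace and stop on an object; "grip_force" is the grip in N (left out, the last holds). Time passes only in rows, so rows that repeat a pose let the fingers close, or fill a call up. It gives the time, the measured TCP pose, the force, the opening and the grip force at its end, in the units of the state.
- manip.sense(): the state, without advancing time (a new reading comes with each control period).
- manip.snapshot(name): name is "side" or "top"; returns a dict with "pixels" (400x640x3 uint8, blue, green, red), "fx", "fy", "cx", "cy" (pixels), "R" (3x3) and "t" (3): a world point X has camera coordinates R X + t. Camera axes: x right, y down, z forward; pixel columns grow to the right and rows downward; lengths in m; the calibration is good to about 2 mm. A picture is of the moment at which its call begins. There is no depth.
- manip.sign_off(): hands the job in; it is judged then, once.
The state is a dict: "t": time; "q": joint angles; "qd": joint speeds; "tau": joint torques, N m; "tcp_pos": TCP position; "tool_rot": TCP orientation; "force": force on the tool from outside, world axes, zero at the start; "ft_torque": the same for the moment, N m; "finger_gap": opening from 0.0 (shut) to 1.0 (fully open); "gripper_force": force on a finger pad.
Only numpy, scipy, OpenCV 4.12 (cv2) and the standard library are available. Lean on these libraries where they do the work, as an engineer would, in place of code of your own. Each camera call takes 0.05 s, during which the arm holds its last target. There are 200 camera calls.

## Working session

There is one attempt and no reset: what is moved stays moved. The work goes in short steps, Python scripts to look and compute and a tool call to move; the robot and the scene stay as the last step left them, time stands still between calls to the robot, and variables do not carry over. Pictures are saved under pics/ and viewed, at most 14 in all, crops included, and the job is handed in when it is done.

Besides the shell and the picture viewer there is one more tool, called by a JSON object that holds its "method" and its "body". step_arm: Moves the arm, as the interface text tells. Its arguments: {"type":"object","properties":{"commands":{"type":"array","items":{"type":"number"}},"jaw":{"type":"number"},"grip_force":{"type":"number"}},"required":["commands"]}

```bash
mkdir -p pics; cat > h.py <<'E'
import numpy as np, cv2
from station import manip
from scipy.spatial.transform import Rotation as Ro
def snap(n,f):
    s=manip.snapshot(n); cv2.imwrite('pics/'+f,s['pixels']); np.savez('cal_'+n,**{k:np.array(s[k]) for k in('fx','fy','cx','cy','R','t','pixels')}); return s
def ray(s,u,v,z):
    d=np.array([(u-s['cx'])/s['fx'],(v-s['cy'])/s['fy'],1.]); R=np.array(s['R']);t=np.array(s['t'])
    c=-R.T@t; d=R.T@d; return c+d*(z-c[2])/d[2]
def proj(s,X):
    c=np.array(s['R'])@np.array(X)+np.array(s['t']); return np.array([s['fx']*c[0]/c[2]+s['cx'],s['fy']*c[1]/c[2]+s['cy']])
def load(n): return dict(np.load('cal_'+n+'.npz'))
E
python3 - <<'E'
from h import *
for n in('top','side'):
    s=snap(n,n+'0.png'); print(n,s['fx'],s['cx'],s['cy'],-np.array(s['R']).T@s['t']); print(np.round(s['R'],3))
print(manip.sense())
E
```

```text
top 439.6340332259092 312.75128824427156 193.0795967700736 [0.40770602 0.0366279  1.1906029 ]
[[-0.003 -1.    -0.011]
 [-0.994  0.004 -0.108]
 [ 0.108  0.011 -0.994]]
side 478.468136155803 311.40005853917853 197.73292014666168 [0.49974439 0.90401703 0.86690866]
[[-0.999 -0.031 -0.009]
 [-0.014  0.674 -0.739]
 [ 0.029 -0.738 -0.674]]
{'t': 0.1, 'q': array([-1.43549997e+00,  5.28381020e-01,  1.43376436e+00,  1.58204024e-05,
        1.18143177e+00, -1.78510711e-01]), 'qd': array([-2.55691016e-04, -1.37688700e-03, -4.06012210e-03,  3.16350457e-05,
       -2.25403391e-04, -1.80635567e-03]), 'tau': array([-7.48916227e-04, -4.43305063e+01, -1.78586537e+01, -2.66957804e-04,
        3.89620327e-03,  7.07526709e-06]), 'tcp_pos': array([ 0.19286356, -0.59381935,  0.23042981]), 'tool_rot': array([ 9.87715857e-01,  1.56257483e-01,  2.87514815e-05, -9.91860015e-04]), 'force': array([-0.11138415, -0.53724803,  0.23090698]), 'ft_torque': array([0.04340314, 0.03631554, 0.03668327]), 'gripper_force': 0.0, 'finger_gap': 1.0036489071700088}
```

View pics/top0.png

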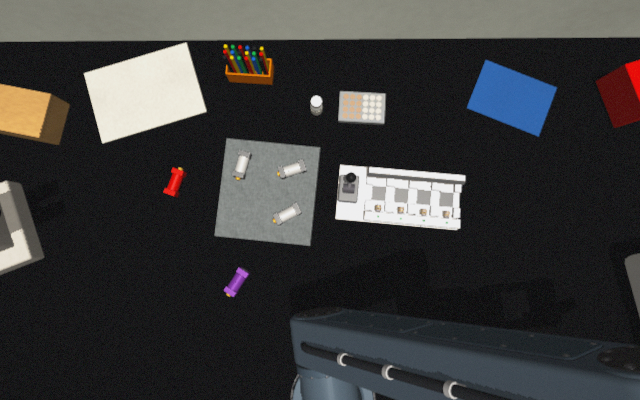

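View pics/side0.png

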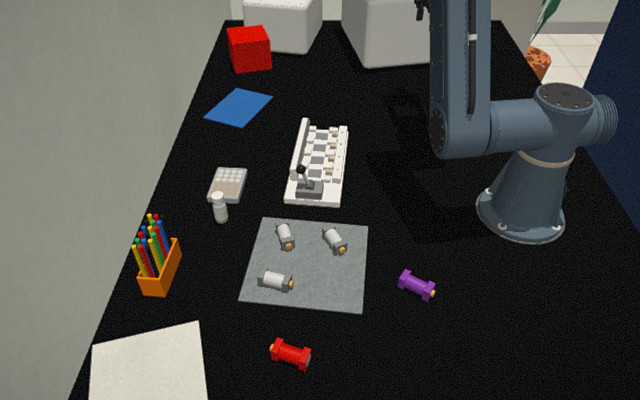

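The top view shows three aluminium cells on the mat: A at (241,166), B at (291,170) and C at (287,214). The look-alikes are red at (174,182) and purple at (236,282). The charger is at (400,197), its lip on the image-top (+x) side, with the lever ball at (350,177). I'll check the choice in a close crop.

```bash
python3 - <<'E'
from h import *
s=load('top'); p=s['pixels']
a=cv2.resize(p[135:250,210:325],None,fx=5,fy=5,interpolation=cv2.INTER_CUBIC)[:, :400*2]
b=cv2.resize(p[155:240,330:475],None,fx=5.5,fy=5.5,interpolation=cv2.INTER_CUBIC)
cv2.imwrite('pics/c1.png',a); cv2.imwrite('pics/c2.png',b)
E
```

```text
(no output)
```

View pics/c1.png

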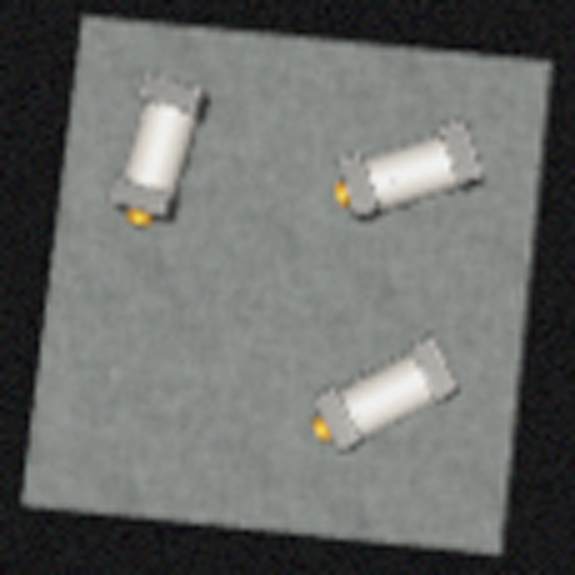

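View pics/c2.png

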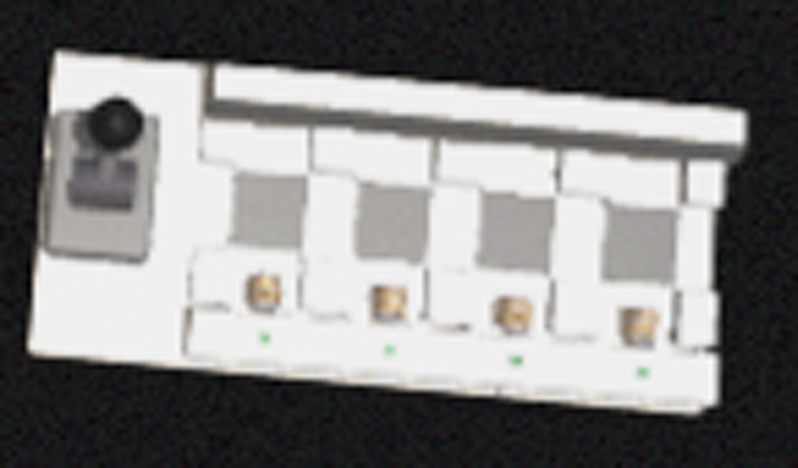

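The crops confirm three grey/aluminium cells with brass buttons, all pointing roughly image-left or down. In the charger crop the pins sit at the bottom (-x), the lip at the top (+x), and the lever leans to +x (on). I'll crop the side view for a two-view fit.

```bash
python3 - <<'E'
from h import *
p=load('side')['pixels']
b=cv2.resize(p[110:215,270:365],None,fx=5.5,fy=5.5,interpolation=cv2.INTER_CUBIC)
cv2.imwrite('pics/c3.png',b)
s=load('top')
f=lambda u,v,z:np.round(ray(s,330+(u+.5)/5.5-.5,155+(v+.5)/5.5-.5,z)[:2],4)
for n,u,v,z in [('cornTL',56,50,.02),('cornBL',30,352,.02),('cornBL',30,352,.0),('cornBR',700,411,.038),('pin3',264,291,.037),('pin0',640,325,.037),('led3',264,338,.038),('led0',643,372,.038),('lipbackL',217,64,.059),('lipbackR',748,110,.059),('lipfrontL',215,98,.059),('edgeL',208,118,.047),('edgeR',740,158,.047),('sq3',270,209,.02),('sq0',641,243,.02),('ball',116,124,.092)]: print(n,f(u,v,z))
E
```

```text
cornTL [ 0.6139 -0.0234]
cornBL [ 0.466  -0.0095]
cornBL [ 0.467  -0.0103]
cornBR [ 0.4361 -0.3256]
pin3 [ 0.4939 -0.1207]
pin0 [ 0.477 -0.299]
led3 [ 0.4714 -0.1201]
led0 [ 0.4546 -0.2994]
lipbackL [ 0.6    -0.0975]
lipbackR [ 0.5768 -0.3469]
lipfrontL [ 0.5837 -0.0963]
edgeL [ 0.5759 -0.0942]
edgeR [ 0.5556 -0.3463]
sq3 [ 0.5351 -0.1267]
sq0 [ 0.5178 -0.3059]
ball [ 0.5667 -0.0469]
```

View pics/c3.png

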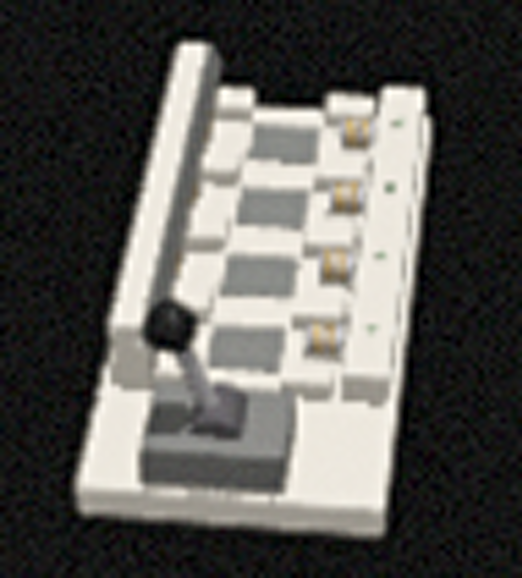

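```bash
python3 - <<'E'
from h import *
from scipy.optimize import least_squares
S={'top':load('top'),'side':load('side')}; O={'top':(330,155),'side':(270,110)}
T=[]
def add(v,name,u,w): T.append((v,name,np.array([O[v][0]+(u+.5)/5.5-.5,O[v][1]+(w+.5)/5.5-.5])))
for b,(l,p,q) in {3:((264,338),(264,291),(270,209)),2:((389,350),(389,302),(393,222)),1:((516,360),(515,314),(516,232)),0:((643,372),(640,325),(641,243))}.items():
    add('top','L%d'%b,*l);add('top','P%d'%b,*p);add('top','Q%d'%b,*q)
for b,(l,p,q) in {3:((372,328),(323,338),(246,348)),2:((379,256),(335,265),(260,276)),1:((390,188),(345,196),(272,208)),0:((397,124),(355,130),(284,145))}.items():
    add('side','L%d'%b,*l);add('side','P%d'%b,*p);add('side','Q%d'%b,*q)
add('top','C1',56,50);add('top','C2',30,352);add('side','C1',78,493);add('side','C2',386,522)
def pt(n,P):
    x0,y0,th,yb,xc,xl,xq,ts,tt=P
    k=n[0]; b=int(n[1]); y=yb+(b-1.5)*.06
    if k=='L':X=[xl,y,.038]
    if k=='P':X=[xc-.084,y,.0355]
    if k=='Q':X=[xq,y,.02]
    if k=='C':X=[.074 if b==1 else -.074,.163,.02]
    c,s=np.cos(th),np.sin(th)
    return [x0+c*X[0]-s*X[1],y0+s*X[0]+c*X[1],X[2]]
res=lambda P:np.concatenate([proj(S[v],pt(n,P))-p for v,n,p in T])
r=least_squares(res,[.525,-.18,-.093,-.036,.048,-.06,.006,0,0],loss='soft_l1',f_scale=.5)
print(np.round(r.x,4))
for (v,n,p),e in zip(T,res(r.x).reshape(-1,2)): print(v,n,np.round(e,2),end='; ')
P=r.x
c,s=np.cos(P[2]),np.sin(P[2])
for b in range(4):
    y=P[3]+(b-1.5)*.06;print('\nbay',b,np.round([P[0]+c*P[4]-s*y,P[1]+s*P[4]+c*y],4))
# cells: top crop offset 210,135 scale 5; flat end centre, button end cap centre at top face z=.033 and button z .017
s=S['top']; g=lambda u,v,z:ray(s,210+(u+.5)/5-.5,135+(v+.5)/5-.5,z)[:2]
for n,t,f in [('A',(139,217),(174,91)),('B',(342,193),(460,152)),('C',(320,430),(435,368))]:
    a=g(*t,.017);b=g(*f,.033); d=a-b; d/=np.hypot(*d)
    print(n,'button',np.round(a,4),'flatcap',np.round(b,4),'len',np.hypot(*(a-b)),'yaw',np.degrees(np.arctan2(d[1],d[0])),'centre',np.round(b+.029*d,4))
for n in('ball',):
    bt=ray(s,330+116.5/5.5-.5,155+124.5/5.5-.5,.092); print(bt)
    bs=S['side']; print(ray(bs,270+170/5.5-.5,110+325/5.5-.5,.092))
E
```

```text
[ 0.5224 -0.1776 -0.0938 -0.0372  0.0499 -0.0569  0.0062  0.      0.    ]
top L3 [-0.15  0.26]; top P3 [0.38 0.21]; top Q3 [-0.37  0.58]; top L2 [0.04 0.15]; top P2 [0.47 0.26]; top Q2 [-0.29  0.22]; top L1 [-0.08  0.41]; top P1 [0.44 0.13]; top Q1 [-0.17  0.41]; top L0 [-0.15  0.3 ]; top P0 [0.63 0.2 ]; top Q0 [-0.36  0.42]; side L3 [-0.77  0.51]; side P3 [-0.16 -1.19]; side Q3 [-0.64  0.29]; side L2 [-0.22  0.35]; side P2 [-0.25 -1.13]; side Q2 [-0.65  0.2 ]; side L1 [-0.51  0.3 ]; side P1 [-0.11 -0.98]; side Q1 [-0.46  0.2 ]; side L0 [-0.17  0.27]; side P0 [-0.09 -0.62]; side Q0 [-0.42  0.03]; top C1 [-0.43  0.93]; top C2 [-0.4   0.73]; side C1 [-0.79 -1.44]; side C2 [-0.61 -2.32]; 
bay 0 [ 0.5602 -0.309 ]

bay 1 [ 0.5658 -0.2492]

bay 2 [ 0.5714 -0.1895]

bay 3 [ 0.5771 -0.1298]
A button [0.5766 0.2531] flatcap [0.6424 0.2324] len 0.06897719127766551 yaw 162.55218257734882 centre [0.6147 0.2411]
B button [0.5892 0.1434] flatcap [0.6085 0.079 ] len 0.06719918942872417 yaw 106.73506500574524 centre [0.6002 0.1068]
C button [0.4613 0.1544] flatcap [0.4931 0.0923] len 0.06981688106795725 yaw 117.06923058777414 centre [0.4799 0.1181]
[ 0.56672157 -0.0469022   0.092     ]
[ 0.56533903 -0.05593277  0.092     ]
```

```bash
cat >> h.py <<'E'
YC=np.degrees(-.0938); EX=np.array([np.cos(-.0938),np.sin(-.0938),0]); EY=np.array([-EX[1],EX[0],0])
BAY={0:np.array([.5602,-.3090,.036]),1:np.array([.5658,-.2492,.036]),2:np.array([.5714,-.1895,.036]),3:np.array([.5771,-.1298,.036])}
def Rt(yaw,tilt=0): return Ro.from_euler('z',yaw,degrees=True)*Ro.from_euler('x',180,degrees=True)*Ro.from_euler('y',tilt,degrees=True)
def go(*tg):
    s=manip.sense(); p,R=s['tcp_pos'],Ro.from_quat(s['tool_rot'])
    print('t',round(s['t'],2),'tcp',np.round(p,4),'F',np.round(s['force'],1),'gap',round(s['finger_gap'],3),'q',np.round(s['q'],2))
    for pos,yaw,tilt in tg:
        Q=Rt(yaw,tilt); print('  shift',np.round(R.inv().apply(np.array(pos)-p),4),'rot',np.round((R.inv()*Q).as_rotvec(degrees=True),2))
        p,R=np.array(pos),Q
E
python3 - <<'E'
from h import *
b=np.array([.567,-.047,0])
go((b+.045*EX+[0,0,.231],YC,0),(b+.045*EX+[0,0,.085],YC,0))
E
```

```text
t 0.1 tcp [ 0.1929 -0.5938  0.2304] F [-0.1 -0.5  0.2] gap 1.004 q [-1.44  0.53  1.43  0.    1.18 -0.18]
  shift [ 5.660e-01 -3.868e-01  4.000e-04] rot [-0.11  0.   23.35]
  shift [ 0.    -0.     0.146] rot [0. 0. 0.]
```

{"method": "step_arm", "body": {"commands": [0.04, -0.028, 0, 0, 0, 2, 0.08, -0.055, 0, 0, 0, 4, 0.12, -0.082, 0, 0, 0, 6, 0.16, -0.11, 0, 0, 0, 8, 0.2, -0.137, 0, 0, 0, 10, 0.24, -0.164, 0, 0, 0, 12, 0.28, -0.191, 0, 0, 0, 14, 0.32, -0.219, 0, 0, 0, 16, 0.36, -0.246, 0, 0, 0, 18, 0.4, -0.273, 0, 0, 0, 20], "jaw": 0}}

```text
t: 1.1
tcp_pos: [0.4899, -0.2094, 0.2311]
tool_rot: [1.0, -0.018, -0.0, -0.0]
force: [0.4, -0.5, -0.7]
finger_gap: 0.0
gripper_force: 0.0
```

```bash
python3 - <<'E'
from h import *
b=np.array([.567,-.047,0])
go((b+.045*EX+[0,0,.231],YC,0),(b+.045*EX+[0,0,.085],YC,0))
E
```

```text
t 1.1 tcp [ 0.4899 -0.2094  0.2311] F [ 0.4 -0.5 -0.7] gap 0.0 q [-0.61  0.4   1.66 -0.    1.07  0.99]
  shift [ 1.160e-01 -1.626e-01  1.000e-04] rot [-0.01  0.03  3.27]
  shift [ 0.    -0.     0.146] rot [0. 0. 0.]
```

{"method": "step_arm", "body": {"commands": [0.029, -0.041, 0, 0, 0, 1, 0.058, -0.082, 0, 0, 0, 2, 0.087, -0.123, 0, 0, 0, 3, 0.116, -0.163, 0, 0, 0, 3.3, 0.116, -0.163, 0.03, 0, 0, 3.3, 0.116, -0.163, 0.06, 0, 0, 3.3, 0.116, -0.163, 0.09, 0, 0, 3.3, 0.116, -0.163, 0.12, 0, 0, 3.3, 0.116, -0.163, 0.14, 0, 0, 3.3, 0.116, -0.163, 0.146, 0, 0, 3.3]}}

```text
t: 2.1
tcp_pos: [0.6087, -0.0519, 0.0823]
tool_rot: [0.999, -0.046, -0.003, -0.001]
force: [-0.5, -0.2, -0.3]
finger_gap: -0.004
gripper_force: 0.0
```

{"method": "step_arm", "body": {"commands": [-0.006, 0, 0, 0, 0, 0, -0.012, 0, 0, 0, 0, 0, -0.018, 0, 0, 0, 0, 0, -0.024, 0, 0, 0, 0, 0, -0.03, 0, 0, 0, 0, 0, -0.035, 0, 0, 0, 0, 0, -0.04, 0, 0, 0, 0, 0, -0.044, 0, 0, 0, 0, 0, -0.047, 0, 0, 0, 0, 0, -0.05, 0, 0, 0, 0, 0]}}

```text
t: 3.1
tcp_pos: [0.5606, -0.0478, 0.0851]
tool_rot: [0.999, -0.046, -0.0, -0.0]
force: [1.9, -0.0, 1.2]
finger_gap: -0.002
gripper_force: 0.6
```

```bash
python3 - <<'E'
from h import *
go(); s=snap('side','s1.png')
cv2.imwrite('pics/s1c.png',cv2.resize(s['pixels'][100:230,250:380],None,fx=4,fy=4,interpolation=cv2.INTER_CUBIC))
E
```

```text
t 3.1 tcp [ 0.5606 -0.0478  0.0851] F [ 1.9 -0.   1.2] gap -0.002 q [-0.28  0.65  1.71  0.    0.78  1.38]
```

View pics/s1c.png

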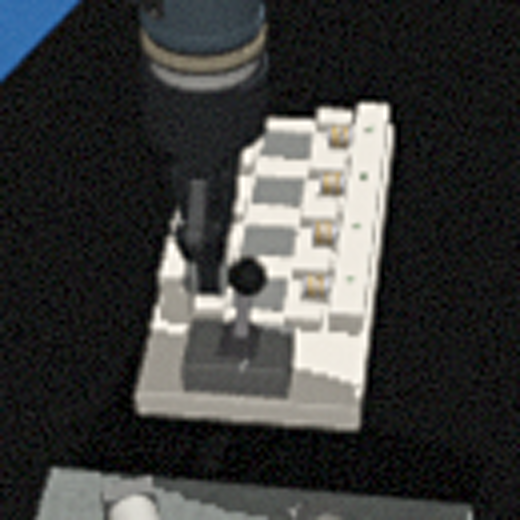

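The lever stands upright with the ball near crop pixel (246,275), so it's halfway over. I'll keep pushing.

{"method": "step_arm", "body": {"commands": [-0.005, 0, 0, 0, 0, 0, -0.01, 0, 0, 0, 0, 0, -0.015, 0, 0, 0, 0, 0, -0.019, 0, 0, 0, 0, 0, -0.022, 0, 0, 0, 0, 0, -0.024, 0, 0, 0, 0, 0, -0.026, 0, 0, 0, 0, 0, -0.028, 0, 0, 0, 0, 0, -0.029, 0, 0, 0, 0, 0, -0.03, 0, 0, 0, 0, 0]}}

```text
t: 4.15
tcp_pos: [0.5379, -0.0463, 0.086]
tool_rot: [0.999, -0.047, 0.007, 0.001]
force: [13.3, 1.6, -9.7]
finger_gap: 0.002
gripper_force: 6.4
```

{"method": "step_arm", "body": {"commands": [0.01, 0, 0, 0, 0, 0, 0.03, 0, 0, 0, 0, 0, 0.03, 0, -0.02, 0, 0, 0, 0.03, 0, -0.04, 0, 0, 0, 0.03, 0, -0.07, 0, 0, 0, 0.03, 0, -0.1, 0, 0, 0, 0.03, 0, -0.13, 0, 0, 0, 0.03, 0, -0.16, 0, 0, 0, 0.03, 0, -0.165, 0, 0, 0, 0.03, 0, -0.165, 0, 0, 0], "jaw": 65, "grip_force": 60}}

```text
t: 5.15
tcp_pos: [0.5607, -0.0478, 0.251]
tool_rot: [0.999, -0.046, 0.0, 0.0]
force: [-0.0, 0.7, -0.9]
finger_gap: 0.65
gripper_force: 0.0
```

```bash
cat >> h.py <<'E'
def cells(s):
    p=s['pixels']; h=cv2.cvtColor(p,cv2.COLOR_BGR2HSV); out=[]
    o=cv2.inRange(h,(12,120,110),(32,255,255)); w=cv2.inRange(h,(0,0,165),(180,60,255))
    n,l,st,c=cv2.connectedComponentsWithStats(w); m,l2,st2,c2=cv2.connectedComponentsWithStats(o)
    for i in range(1,n):
        if 60<st[i,4]<400 and 140<c[i,1]<330 and c[i,0]<330 and c[i,0]>190:
            b=c[i]; P=ray(s,*b,.029)[:2]
            j=[k for k in range(1,m) if np.hypot(*(c2[k]-b))<20]
            for k in j:
                B=ray(s,*c2[k],.017)[:2]; d=P-B; L=np.hypot(*d); y=np.degrees(np.arctan2(-d[1],-d[0]))
                out.append((P,y)); print('cell',np.round(P,4),'button',np.round(B,4),'L',round(L,4),'yaw',round(y,1),'area',st[i,4],st2[k,4],np.round(b,1))
    return out
E
python3 - <<'E'
from h import *
print('start img');cells(load('top'))
s=snap('top','t2.png');print('now');cells(s)
go()
E
```

```text
start img
cell [0.6131 0.241 ] button [0.5763 0.2532] L 0.0387 yaw 161.7 area 160 11 [241.3 163.9]
cell [0.5981 0.1052] button [0.5884 0.1434] L 0.0394 yaw 104.3 area 192 8 [291.9 169.2]
cell [0.4792 0.1178] button [0.4614 0.1537] L 0.04 yaw 116.4 area 247 9 [287.  213.6]
now
cell [0.6116 0.2409] button [0.5764 0.2526] L 0.0372 yaw 161.6 area 194 12 [241.3 164.4]
cell [0.5995 0.1054] button [0.5884 0.1434] L 0.0396 yaw 106.4 area 252 8 [291.8 168.6]
cell [0.4789 0.1203] button [0.4614 0.1537] L 0.0377 yaw 117.6 area 248 9 [286.1 213.7]
t 5.2 tcp [ 0.56   -0.0476  0.2497] F [ 0.7  0.3 -0.3] gap 0.653 q [-0.28  0.42  1.57 -0.    1.15  1.38]
```

View pics/t2.png

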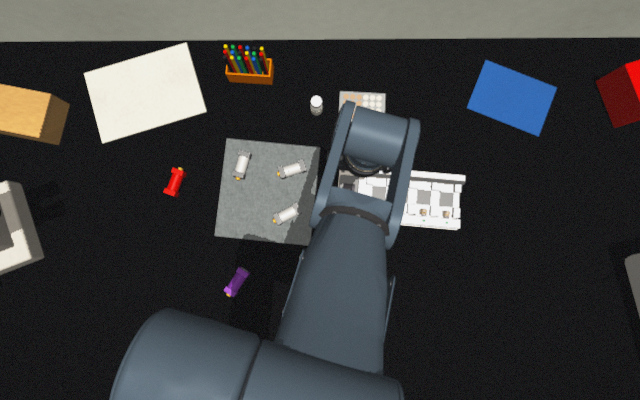

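```bash
python3 - <<'E'
from h import *
go(([.599,.106,.12],106,0),([.599,.106,.003],106,0))
E
```

```text
t 5.2 tcp [ 0.56   -0.0476  0.2497] F [ 0.7  0.3 -0.3] gap 0.653 q [-0.28  0.42  1.57 -0.    1.15  1.38]
  shift [ 0.0249 -0.1565  0.1297] rot [-1.4000e-01  7.0000e-02 -1.1132e+02]
  shift [ 0.    -0.     0.117] rot [0. 0. 0.]
```

{"method": "step_arm", "body": {"commands": [0.002, -0.016, 0.01, 0, 0, -8, 0.005, -0.032, 0.02, 0, 0, -16, 0.008, -0.048, 0.03, 0, 0, -24, 0.01, -0.064, 0.045, 0, 0, -32, 0.012, -0.08, 0.06, 0, 0, -40, 0.015, -0.1, 0.075, 0, 0, -48, 0.018, -0.12, 0.09, 0, 0, -56, 0.021, -0.135, 0.105, 0, 0, -64, 0.024, -0.15, 0.12, 0, 0, -72, 0.025, -0.157, 0.13, 0, 0, -80]}}

```text
t: 6.2
tcp_pos: [0.5981, 0.1074, 0.1167]
tool_rot: [0.793, 0.609, -0.003, -0.002]
force: [0.7, 0.1, -0.3]
finger_gap: 0.649
gripper_force: 0.0
```

{"method": "step_arm", "body": {"commands": [0, 0, 0, 0, 0, -8, 0, 0, 0.005, 0, 0, -16, 0, 0, 0.015, 0, 0, -24, 0, 0, 0.03, 0, 0, -31.3, 0, 0, 0.05, 0, 0, -31.3, 0, 0, 0.07, 0, 0, -31.3, 0, 0, 0.085, 0, 0, -31.3, 0, 0, 0.1, 0, 0, -31.3, 0, 0, 0.11, 0, 0, -31.3, 0, 0, 0.116, 0, 0, -31.3]}}

```text
t: 7.2
tcp_pos: [0.5998, 0.1061, 0.003]
tool_rot: [0.602, 0.799, -0.001, -0.001]
force: [0.4, 0.6, 0.3]
finger_gap: 0.648
gripper_force: 0.0
```

```bash
python3 - <<'E'
from h import *
go(([.599,.106,.003],106,0))
s=snap('side','s3.png')
cv2.imwrite('pics/s3c.png',cv2.resize(s['pixels'][190:310,240:370],None,fx=4,fy=4,interpolation=cv2.INTER_CUBIC))
E
```

```text
t 7.2 tcp [0.5998 0.1061 0.003 ] F [0.4 0.6 0.3] gap 0.648 q [-0.01  0.83  1.61  0.    0.71 -0.29]
  shift [ 0.0001 -0.0008 -0.    ] rot [-0.1  -0.03 -0.02]
```

View pics/s3c.png

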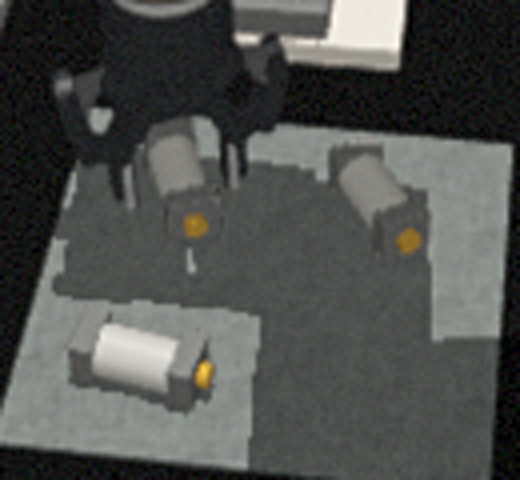

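The fingers straddle cell B at crop (180,185), with its button at (195,225) facing the camera. I'm closing on it and lifting.

{"method": "step_arm", "body": {"commands": [0, 0, 0, 0, 0, 0, 0, 0, 0, 0, 0, 0, 0, 0, 0, 0, 0, 0, 0, 0, 0, 0, 0, 0, 0, 0, 0, 0, 0, 0, 0, 0, 0, 0, 0, 0, 0, 0, 0, 0, 0, 0, 0, 0, 0, 0, 0, 0, 0, 0, 0, 0, 0, 0, 0, 0, 0, 0, 0, 0], "jaw": 0, "grip_force": 60}}

```text
t: 8.25
tcp_pos: [0.6012, 0.1062, 0.0052]
tool_rot: [0.602, 0.799, 0.001, 0.001]
force: [-0.3, 0.9, 5.4]
finger_gap: 0.33
gripper_force: 59.7
```

{"method": "step_arm", "body": {"commands": [0, 0, -0.005, 0, 0, 0, 0, 0, -0.015, 0, 0, 0, 0, 0, -0.03, 0, 0, 0, 0, 0, -0.05, 0, 0, 0, 0, 0, -0.07, 0, 0, 0, 0, 0, -0.09, 0, 0, 0, 0, 0, -0.11, 0, 0, 8, 0, 0, -0.13, 0, 0, 16, 0, 0, -0.14, 0, 0, 24, 0, 0, -0.147, 0, 0, 32]}}

```text
t: 9.25
tcp_pos: [0.6009, 0.1062, 0.1537]
tool_rot: [0.8, 0.599, 0.001, 0.001]
force: [-0.6, 0.1, -0.7]
finger_gap: 0.33
gripper_force: 59.2
```

```bash
python3 - <<'E'
from h import *
B=BAY[1]-[0,0,.036]
# centre of cell at release: contact-43.6mm, z .0474; grasp axis offset assumed g along tool z
go((B-.055*EX+[0,0,.15],YC,0))
E
```

```text
t 9.25 tcp [0.6009 0.1062 0.1537] F [-0.6  0.1 -0.7] gap 0.33 q [-0.01  0.6   1.54  0.    0.99  0.28]
  shift [-0.3614  0.0123  0.0035] rot [ 0.09 -0.14 79.03]
```

{"method": "step_arm", "body": {"commands": [-0.036, 0.001, 0, 0, 0, 8, -0.072, 0.002, 0, 0, 0, 16, -0.108, 0.004, 0, 0, 0, 24, -0.144, 0.005, 0, 0, 0, 32, -0.18, 0.006, 0, 0, 0, 40, -0.216, 0.007, 0, 0, 0, 48, -0.252, 0.008, 0, 0, 0, 56, -0.288, 0.01, 0, 0, 0, 64, -0.324, 0.011, 0, 0, 0, 72, -0.361, 0.012, 0, 0, 0, 79]}}

```text
t: 10.25
tcp_pos: [0.5119, -0.2454, 0.1524]
tool_rot: [0.999, -0.046, 0.0, 0.0]
force: [-0.1, 0.5, -1.5]
finger_gap: 0.325
gripper_force: 59.2
```

```bash
cat >> h.py <<'E'
def loadpose(b,up=0,dx=0,a=.012,tilt=20,edge=.072):
    th=np.radians(tilt); c,s=np.cos(th),np.sin(th)
    C=BAY[b]-[0,0,.036]+EX*(-edge+.036*c-.016*s)+np.array([0,0,.02+.036*s+.016*c+up])
    zt=EX*s-np.array([0,0,c]); xt=EX*c+np.array([0,0,s])
    return (C+a*zt-dx*xt,YC,tilt)
E
python3 - <<'E'
from h import *
go(loadpose(1,.05),loadpose(1,0))
E
```

```text
t 10.25 tcp [ 0.5119 -0.2454  0.1524] F [-0.1  0.5 -1.5] gap 0.325 q [-0.64  0.55  1.65  0.    0.93  1.02]
  shift [ 0.0145 -0.0013  0.0664] rot [1.000e-02 1.995e+01 5.000e-02]
  shift [-0.0171 -0.      0.047 ] rot [0. 0. 0.]
```

{"method": "step_arm", "body": {"commands": [0.002, 0, 0.005, 0, 3, 0, 0.004, 0, 0.015, 0, 6, 0, 0.006, 0, 0.025, 0, 9, 0, 0.008, -0.001, 0.035, 0, 12, 0, 0.01, -0.001, 0.045, 0, 15, 0, 0.012, -0.001, 0.055, 0, 18, 0, 0.0145, -0.0013, 0.0664, 0, 20, 0, 0.0145, -0.0013, 0.0664, 0, 20, 0, 0.0145, -0.0013, 0.0664, 0, 20, 0, 0.0145, -0.0013, 0.0664, 0, 20, 0]}}

```text
t: 11.25
tcp_pos: [0.5278, -0.2447, 0.0861]
tool_rot: [0.984, -0.043, 0.174, 0.008]
force: [-0.0, -0.3, -0.3]
finger_gap: 0.33
gripper_force: 59.2
```

```bash
python3 - <<'E'
from h import *
go(loadpose(1,0))
s=snap('side','s4.png');t=snap('top','t4.png')
a=cv2.resize(s['pixels'][100:210,280:360],None,fx=5,fy=5,interpolation=cv2.INTER_CUBIC)
b=cv2.resize(t['pixels'][150:240,350:430],None,fx=5,fy=5,interpolation=cv2.INTER_CUBIC)
cv2.imwrite('pics/c4.png',np.hstack([a,np.pad(b,((0,100),(0,0),(0,0)))]))
# predicted button tip / cap corners in the side picture
q=manip.sense();R=Ro.from_quat(q['tool_rot']);p=q['tcp_pos']
for n,l in {'tip':(.042,0,-.012),'flat':(-.036,0,-.012),'capY+':(.036,-.016,-.012),'capY-':(.036,.016,-.012)}.items():
    X=p+R.apply(l);u=proj(s,X);print(n,np.round(X,4),'crop',np.round((u-[280,100])*5))
    
E
```

```text
t 11.25 tcp [ 0.5278 -0.2447  0.0861] F [-0.  -0.3 -0.3] gap 0.33 q [-0.73  0.62  1.91  0.58  0.38  0.4 ]
  shift [-0.0184  0.0009  0.0465] rot [-0.06 -0.09  0.39]
tip [ 0.563  -0.2476  0.1117] crop [122. 104.]
flat [ 0.49   -0.2413  0.0849] crop [249. 151.]
capY+ [ 0.5588 -0.2312  0.1096] crop [128. 124.]
capY- [ 0.556  -0.263   0.1096] crop [135.  92.]
```

View pics/c4.png

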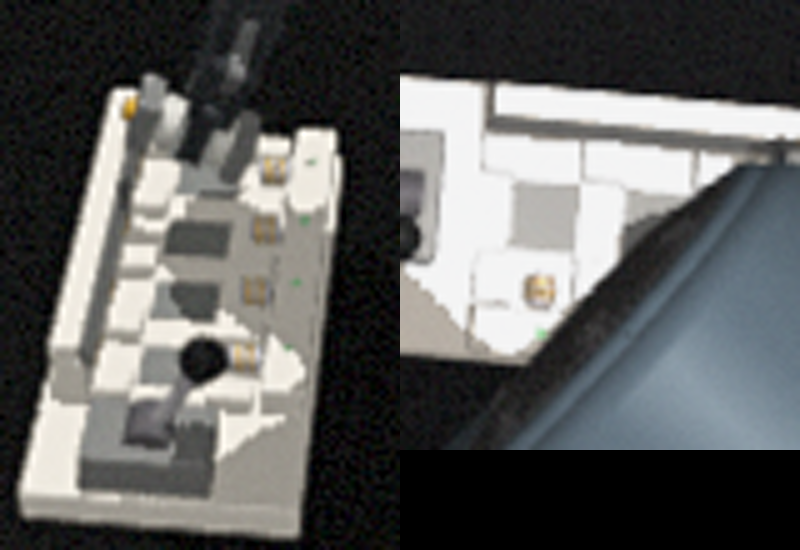

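The side crop shows the held cell tilted, button at (131,106) against (122–127,104) predicted, so the model holds to about 1.5 mm. The ball is at (203,358), leaning to the pin side (off). I'm lowering into bay 1.

{"method": "step_arm", "body": {"commands": [-0.0018, 0, 0.005, 0, 0, 0, -0.0036, 0, 0.01, 0, 0, 0, -0.0054, 0, 0.015, 0, 0, 0, -0.0072, 0, 0.02, 0, 0, 0, -0.009, 0, 0.025, 0, 0, 0, -0.0108, 0, 0.03, 0, 0, 0, -0.0126, 0.0003, 0.035, 0, 0, 0, -0.014, 0.0005, 0.039, 0, 0, 0, -0.015, 0.0005, 0.042, 0, 0, 0, -0.0158, 0.0005, 0.044, 0, 0, 0]}}

```text
t: 12.35
tcp_pos: [0.5256, -0.244, 0.0384]
tool_rot: [0.984, -0.043, 0.173, 0.007]
force: [-11.3, 0.8, 13.5]
finger_gap: 0.329
gripper_force: 61.1
```

```bash
python3 - <<'E'
from h import *
go(loadpose(1,0))
E
```

```text
t 12.35 tcp [ 0.5256 -0.244   0.0384] F [-11.3   0.8  13.5] gap 0.329 q [-0.74  0.72  1.93  0.78  0.3   0.19]
  shift [0.0001 0.0015 0.0025] rot [-0.15  0.07  0.31]
```

{"method": "step_arm", "body": {"commands": [-0.001, 0, -0.001, 0, 0, 0, -0.002, 0, -0.0015, 0, 0, 0, -0.003, 0, -0.002, 0, 0, 0, -0.003, 0, -0.002, 0, 0, 0, -0.003, 0, -0.002, 0, 0, 0, -0.003, 0, -0.002, 0, 0, 0, -0.003, 0, -0.002, 0, 0, 0, -0.003, 0, -0.002, 0, 0, 0, -0.003, 0, -0.002, 0, 0, 0, -0.003, 0, -0.002, 0, 0, 0]}}

```text
t: 13.35
tcp_pos: [0.5238, -0.2447, 0.0391]
tool_rot: [0.984, -0.043, 0.174, 0.008]
force: [2.0, -1.1, -0.2]
finger_gap: 0.323
gripper_force: 59.3
```

```bash
python3 - <<'E'
from h import *
go(loadpose(1,0))
s=snap('side','s5.png')
a=cv2.resize(s['pixels'][105:205,280:360],None,fx=6,fy=6,interpolation=cv2.INTER_CUBIC)
cv2.imwrite('pics/c5.png',a)
E
```

```text
t 13.35 tcp [ 0.5238 -0.2447  0.0391] F [ 2.  -1.1 -0.2] gap 0.323 q [-0.74  0.72  1.93  0.8   0.29  0.17]
  shift [0.0015 0.0006 0.0038] rot [-0.08 -0.02  0.34]
```

View pics/c5.png

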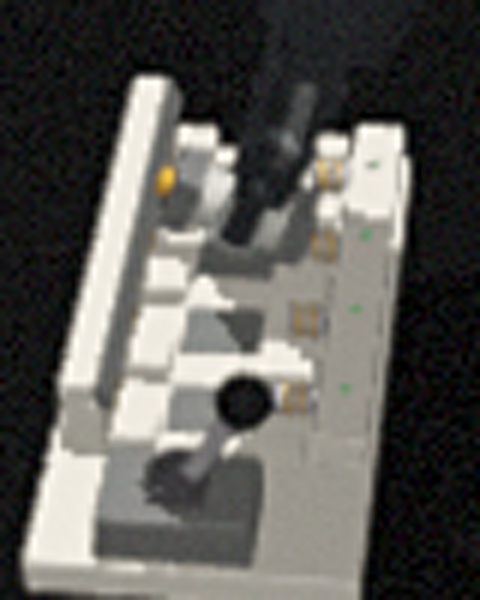

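The button at crop (165,180) lies over the lip slope, and the force is now a light +2 N from the pin. I'm releasing and retracting.

{"method": "step_arm", "body": {"commands": [0, 0, 0, 0, 0, 0, 0, 0, 0, 0, 0, 0, 0, 0, 0, 0, 0, 0, 0, 0, 0, 0, 0, 0, 0, 0, -0.005, 0, 0, 0, 0, 0, -0.015, 0, 0, 0, 0, 0, -0.03, 0, 0, 0, 0, 0, -0.05, 0, 0, 0, 0, 0, -0.07, 0, 0, 0, 0, 0, -0.085, 0, 0, 0], "jaw": 55}}

```text
t: 14.4
tcp_pos: [0.4941, -0.2417, 0.1201]
tool_rot: [0.984, -0.043, 0.174, 0.008]
force: [-0.2, 0.1, -0.3]
finger_gap: 0.548
gripper_force: 0.0
```

```bash
python3 - <<'E'
from h import *
B=BAY[1]-[0,0,.036]
go((B-.017*EX+[0,0,.095],YC,0),(B-.017*EX+[0,0,.051],YC,0))
s=snap('side','s6.png')
a=cv2.resize(s['pixels'][105:205,280:360],None,fx=6,fy=6,interpolation=cv2.INTER_CUBIC)
cv2.imwrite('pics/c6.png',a)
E
```

```text
t 14.4 tcp [ 0.4941 -0.2417  0.1201] F [-0.2  0.1 -0.3] gap 0.548 q [-0.78  0.53  1.96  0.55  0.43  0.4 ]
  shift [0.0432 0.0011 0.0424] rot [ -0.04 -20.01   0.35]
  shift [ 0.    -0.     0.044] rot [0. 0. 0.]
```

View pics/c6.png

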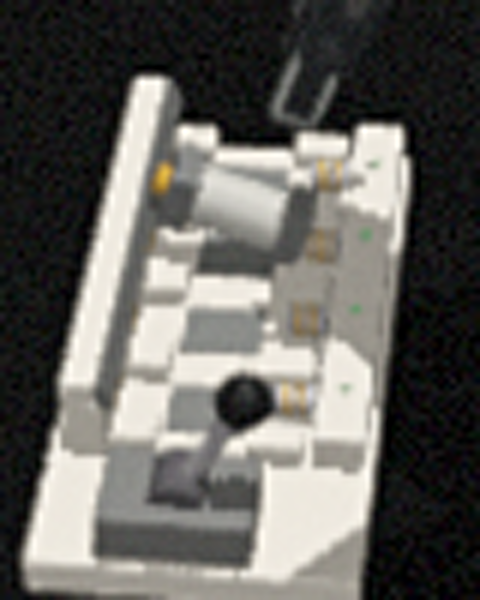

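The cell sits tilted in bay 1 with its button on the slope at crop (163,178). Next I press with the jaws shut.

{"method": "step_arm", "body": {"commands": [0.005, 0, 0.004, 0, -3, 0, 0.01, 0, 0.008, 0, -6, 0, 0.015, 0, 0.013, 0, -9, 0, 0.02, 0, 0.018, 0, -12, 0, 0.025, 0, 0.024, 0, -15, 0, 0.032, 0, 0.03, 0, -18, 0, 0.038, 0.001, 0.036, 0, -20, 0, 0.043, 0.001, 0.042, 0, -20, 0.3, 0.043, 0.001, 0.042, 0, -20, 0.3, 0.043, 0.001, 0.042, 0, -20, 0.3], "jaw": 0}}

```text
t: 15.45
tcp_pos: [0.5482, -0.2471, 0.0936]
tool_rot: [0.999, -0.046, -0.001, -0.001]
force: [-0.4, 0.2, 0.1]
finger_gap: -0.003
gripper_force: 0.0
```

{"method": "step_arm", "body": {"commands": [0, 0, 0.008, 0, 0, 0, 0, 0, 0.014, 0, 0, 0, 0, 0, 0.018, 0, 0, 0, 0, 0, 0.021, 0, 0, 0, 0, 0, 0.024, 0, 0, 0, 0, 0, 0.027, 0, 0, 0, 0, 0, 0.03, 0, 0, 0, 0, 0, 0.033, 0, 0, 0, 0, 0, 0.035, 0, 0, 0, 0, 0, 0.037, 0, 0, 0]}}

```text
t: 16.45
tcp_pos: [0.5501, -0.248, 0.0572]
tool_rot: [0.999, -0.046, 0.001, -0.0]
force: [1.6, -1.0, 2.4]
finger_gap: 0.003
gripper_force: 0.9
```

{"method": "step_arm", "body": {"commands": [0, 0, 0.001, 0, 0, 0, 0, 0, 0.002, 0, 0, 0, 0, 0, 0.003, 0, 0, 0, 0, 0, 0.004, 0, 0, 0, 0, 0, 0.005, 0, 0, 0, 0, 0, 0.005, 0, 0, 0, 0, 0, 0.006, 0, 0, 0, 0, 0, 0.006, 0, 0, 0, 0, 0, 0.006, 0, 0, 0, 0, 0, 0.006, 0, 0, 0]}}

```text
t: 17.45
tcp_pos: [0.5489, -0.2474, 0.0521]
tool_rot: [0.999, -0.046, -0.0, -0.0]
force: [-1.8, 1.2, 7.4]
finger_gap: -0.001
gripper_force: 3.8
```

{"method": "step_arm", "body": {"commands": [0, 0, 0.001, 0, 0, 0, 0, 0, 0.001, 0, 0, 0, 0, 0, 0.002, 0, 0, 0, 0, 0, 0.002, 0, 0, 0, 0, 0, 0.003, 0, 0, 0, 0, 0, 0.003, 0, 0, 0, 0, 0, 0.004, 0, 0, 0, 0, 0, 0.004, 0, 0, 0, 0, 0, 0.004, 0, 0, 0, 0, 0, 0.004, 0, 0, 0]}}

```text
t: 18.45
tcp_pos: [0.549, -0.2475, 0.0519]
tool_rot: [0.999, -0.046, 0.0, -0.0]
force: [-7.5, 4.0, 30.0]
finger_gap: -0.004
gripper_force: 15.0
```

{"method": "step_arm", "body": {"commands": [0, 0, -0.01, 0, 0, 0, 0, 0, -0.03, 0, 0, 0, 0, 0, -0.06, 0, 0, 0, 0, 0, -0.09, 0, 0, 0, 0, 0, -0.12, 0, 0, 0, 0, 0, -0.15, 0, 0, 0, 0, 0, -0.18, 0, 0, 0, 0, 0, -0.18, 0, 0, 0, 0, 0, -0.18, 0, 0, 0, 0, 0, -0.18, 0, 0, 0], "jaw": 65}}

```text
t: 19.45
tcp_pos: [0.5482, -0.2471, 0.2256]
tool_rot: [0.999, -0.046, -0.001, -0.001]
force: [0.2, 0.0, 0.0]
finger_gap: 0.649
gripper_force: 0.0
```

```bash
python3 - <<'E'
from h import *
s=snap('side','s7.png');t=snap('top','t7.png')
L=cells(t)
a=cv2.resize(s['pixels'][105:205,280:360],None,fx=6,fy=6,interpolation=cv2.INTER_CUBIC)
cv2.imwrite('pics/c7.png',a)
for P,y in L: go(([*P,.12],y,0))
E
```

```text
cell [0.5881 0.2501] button [0.5519 0.2621] L 0.0381 yaw 161.7 area 269 12 [237.7 173.1]
cell [0.4792 0.1215] button [0.4614 0.1537] L 0.0367 yaw 119.0 area 252 9 [285.6 213.6]
t 19.55 tcp [ 0.5482 -0.2471  0.2253] F [ 0.5 -0.5  0.5] gap 0.655 q [-0.61  0.5   1.5   0.    1.14  1.05]
  shift [-0.006  -0.4986  0.1067] rot [  -0.28   -0.19 -167.07]
t 19.55 tcp [ 0.5482 -0.2471  0.2253] F [ 0.5 -0.5  0.5] gap 0.655 q [-0.61  0.5   1.5   0.    1.14  1.05]
  shift [-0.1026 -0.3604  0.1066] rot [-2.8000e-01 -7.0000e-02 -1.2429e+02]
```

View pics/c7.png

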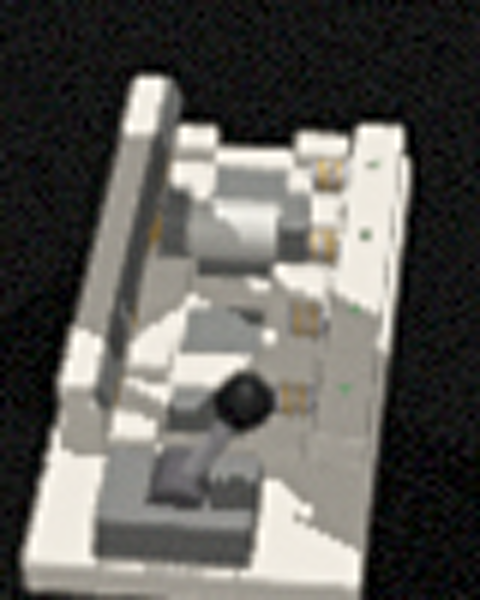

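Cell 1 lies level under the lip at crop (235,230). The cell at the far side of the mat has been knocked to (0.588, 0.250). I take C next.

```bash
python3 - <<'E'
from h import *
go(([.4793,.1185,.15],117,0))
E
```

```text
t 19.55 tcp [ 0.5482 -0.2471  0.2253] F [ 0.5 -0.5  0.5] gap 0.655 q [-0.61  0.5   1.5   0.    1.14  1.05]
  shift [-0.1023 -0.3575  0.0766] rot [-2.8000e-01 -6.0000e-02 -1.2232e+02]
```

{"method": "step_arm", "body": {"commands": [-0.01, -0.036, 0, 0, 0, -8, -0.02, -0.072, 0, 0, 0, -16, -0.03, -0.107, 0, 0, 0, -24, -0.04, -0.143, 0, 0, 0, -32, -0.05, -0.179, 0, 0, 0, -40, -0.06, -0.215, 0.01, 0, 0, -48, -0.07, -0.25, 0.025, 0, 0, -56, -0.08, -0.286, 0.04, 0, 0, -64, -0.09, -0.322, 0.06, 0, 0, -72, -0.102, -0.3575, 0.0766, 0, 0, -80]}}

```text
t: 20.55
tcp_pos: [0.4798, 0.1191, 0.1492]
tool_rot: [0.793, 0.609, -0.0, -0.001]
force: [-0.2, 0.6, 0.3]
finger_gap: 0.649
gripper_force: 0.0
```

```bash
python3 - <<'E'
from h import *
go(([.4793,.1185,.007],117,0))
E
```

```text
t 20.55 tcp [0.4798 0.1191 0.1492] F [-0.2  0.6  0.3] gap 0.649 q [0.02 0.48 1.84 0.   0.83 0.28]
  shift [-8.000e-04 -1.000e-04  1.422e-01] rot [ -0.09  -0.06 -42.01]
```

{"method": "step_arm", "body": {"commands": [0, 0, 0.005, 0, 0, -8, 0, 0, 0.015, 0, 0, -16, 0, 0, 0.03, 0, 0, -24, 0, 0, 0.05, 0, 0, -32, -0.0005, 0, 0.07, 0, 0, -40, -0.0005, 0, 0.09, 0, 0, -42, -0.0005, 0, 0.11, 0, 0, -42, -0.0005, 0, 0.125, 0, 0, -42, -0.0005, 0, 0.135, 0, 0, -42, -0.0005, 0, 0.142, 0, 0, -42]}}

```text
t: 21.55
tcp_pos: [0.4799, 0.1174, 0.0076]
tool_rot: [0.525, 0.851, -0.0, -0.001]
force: [-0.3, -0.0, 0.0]
finger_gap: 0.65
gripper_force: 0.0
```

{"method": "step_arm", "body": {"commands": [0, 0, 0, 0, 0, 0, 0, 0, 0, 0, 0, 0, 0, 0, 0, 0, 0, 0, 0, 0, 0, 0, 0, 0, 0, 0, 0, 0, 0, 0, 0, 0, 0, 0, 0, 0, 0, 0, 0, 0, 0, 0, 0, 0, 0, 0, 0, 0, 0, 0, 0, 0, 0, 0, 0, 0, 0, 0, 0, 0], "jaw": 0}}

```text
t: 22.55
tcp_pos: [0.4809, 0.1174, 0.0092]
tool_rot: [0.525, 0.851, 0.001, 0.0]
force: [-0.2, 0.7, 5.6]
finger_gap: 0.326
gripper_force: 59.7
```

{"method": "step_arm", "body": {"commands": [0, 0, -0.005, 0, 0, 0, 0, 0, -0.015, 0, 0, 0, 0, 0, -0.03, 0, 0, 0, 0, 0, -0.05, 0, 0, 0, 0, 0, -0.07, 0, 0, 8, 0, 0, -0.09, 0, 0, 16, 0, 0, -0.11, 0, 0, 24, 0, 0, -0.13, 0, 0, 32, 0, 0, -0.14, 0, 0, 40, 0, 0, -0.147, 0, 0, 48]}}

```text
t: 23.55
tcp_pos: [0.4805, 0.1173, 0.1573]
tool_rot: [0.827, 0.562, 0.001, 0.0]
force: [0.0, -0.1, -0.9]
finger_gap: 0.325
gripper_force: 59.3
```

```bash
python3 - <<'E'
from h import *
B=BAY[2]-[0,0,.036]
go((B-.055*EX+[0,0,.155],YC,0))
E
```

```text
t 23.55 tcp [0.4805 0.1173 0.1573] F [ 0.  -0.1 -0.9] gap 0.325 q [0.01 0.47 1.83 0.   0.84 0.39]
  shift [-0.2671  0.1448  0.0021] rot [ 0.   -0.11 73.73]
```

{"method": "step_arm", "body": {"commands": [-0.027, 0.0145, 0, 0, 0, 7.4, -0.053, 0.029, 0, 0, 0, 14.8, -0.08, 0.0434, 0, 0, 0, 22.2, -0.107, 0.058, 0, 0, 0, 29.5, -0.1335, 0.0724, 0, 0, 0, 37, -0.16, 0.087, 0, 0, 0, 44.3, -0.187, 0.101, 0, 0, 0, 51.7, -0.214, 0.116, 0, 0, 0, 59, -0.24, 0.13, 0, 0, 0, 66.4, -0.267, 0.145, 0, 0, 0, 73.7]}}

```text
t: 24.55
tcp_pos: [0.5179, -0.185, 0.1559]
tool_rot: [0.999, -0.046, -0.0, -0.001]
force: [0.7, 1.1, 0.1]
finger_gap: 0.327
gripper_force: 59.2
```

```bash
python3 - <<'E'
from h import *
go(loadpose(2,.045,a=.008,edge=.0735),loadpose(2,.003,a=.008,edge=.0735))
E
```

```text
t 24.55 tcp [ 0.5179 -0.185   0.1559] F [0.7 1.1 0.1] gap 0.327 q [-0.55  0.53  1.69  0.    0.92  1.12]
  shift [ 0.0113 -0.0004  0.071 ] rot [-0.09 20.05  0.04]
  shift [-0.0144 -0.      0.0395] rot [0. 0. 0.]
```

{"method": "step_arm", "body": {"commands": [0.001, 0, 0.005, 0, 3, 0, 0.002, 0, 0.015, 0, 6, 0, 0.004, 0, 0.025, 0, 9, 0, 0.006, 0, 0.036, 0, 12, 0, 0.008, 0, 0.048, 0, 15, 0, 0.01, 0, 0.06, 0, 18, 0, 0.0113, -0.0004, 0.071, 0, 20, 0, 0.0113, -0.0004, 0.071, 0, 20, 0, 0.0113, -0.0004, 0.071, 0, 20, 0, 0.0113, -0.0004, 0.071, 0, 20, 0]}}

```text
t: 25.55
tcp_pos: [0.5307, -0.1851, 0.0855]
tool_rot: [0.984, -0.043, 0.174, 0.008]
force: [0.9, 0.1, -1.3]
finger_gap: 0.328
gripper_force: 59.2
```

```bash
cat >> h.py <<'E'
def tipcheck(s,pose,a):
    p,Q=pose
    h=cv2.cvtColor(s['pixels'],cv2.COLOR_BGR2HSV); o=cv2.inRange(h,(10,140,90),(32,255,255))
    n,l,st,c=cv2.connectedComponentsWithStats(o); X=np.array(p)+Q.apply([.0395,0,-a]); u=proj(s,X)
    J=proj(s,np.array(p)+Q.apply([.0495,0,-a]))-u
    for k in range(1,n):
        d=c[k]-u
        if np.hypot(*d)<10: print('pred',np.round(u,1),'seen',np.round(c[k],1),'area',st[k,4],'dx_mm',round(10*d@J/(J@J),2),'perp px',round((J[0]*d[1]-J[1]*d[0])/np.hypot(*J),2))
E
python3 - <<'E'
from h import *
print('B ref');s=load('side').copy(); s['pixels']=cv2.imread('pics/s4.png')
tipcheck(s,([.5278,-.2447,.0861],Rt(YC,20)),.012)
s=snap('side','s8.png');q=manip.sense(); tipcheck(s,(q['tcp_pos'],Ro.from_quat(q['tool_rot'])),.008)
go(loadpose(2,.003,a=.008,edge=.0735))
E
```

```text
B ref
pred [305.1 121. ] seen [305.5 121.5] area 6 dx_mm -1.44 perp px -0.3
pred [302.7 134.3] seen [302.8 134.5] area 8 dx_mm -0.29 perp px -0.13
t 25.6 tcp [ 0.5308 -0.1851  0.0856] F [ 0.1 -1.3 -0.8] gap 0.327 q [-0.63  0.61  1.97  0.61  0.32  0.47]
  shift [-0.0162  0.0005  0.0396] rot [-0.12 -0.09  0.37]
```

{"method": "step_arm", "body": {"commands": [-0.002, 0, 0.004, 0, 0, 0, -0.004, 0, 0.008, 0, 0, 0, -0.006, 0, 0.013, 0, 0, 0, -0.008, 0, 0.018, 0, 0, 0, -0.01, 0, 0.022, 0, 0, 0, -0.012, 0, 0.027, 0, 0, 0, -0.014, 0.0004, 0.031, 0, 0, 0, -0.0155, 0.0004, 0.035, 0, 0, 0, -0.0165, 0.0004, 0.037, 0, 0, 0, -0.017, 0.0004, 0.0385, 0, 0, 0]}}

```text
t: 26.6
tcp_pos: [0.5276, -0.1852, 0.0426]
tool_rot: [0.984, -0.043, 0.174, 0.008]
force: [1.6, -0.1, 1.0]
finger_gap: 0.327
gripper_force: 59.3
```

{"method": "step_arm", "body": {"commands": [0, 0, 0, 0, 0, 0, 0, 0, 0, 0, 0, 0, 0, 0, 0, 0, 0, 0, 0, 0, 0, 0, 0, 0, 0, 0, -0.005, 0, 0, 0, 0, 0, -0.015, 0, 0, 0, 0, 0, -0.03, 0, 0, 0, 0, 0, -0.05, 0, 0, 0, 0, 0, -0.07, 0, 0, 0, 0, 0, -0.085, 0, 0, 0], "jaw": 50}}

```text
t: 27.6
tcp_pos: [0.4975, -0.1822, 0.1237]
tool_rot: [0.984, -0.043, 0.174, 0.007]
force: [-0.3, 0.4, 1.2]
finger_gap: 0.498
gripper_force: 0.0
```

```bash
python3 - <<'E'
from h import *
B=BAY[2]-[0,0,.036]
go((B-.017*EX+[0,0,.095],YC,0))
s=snap('side','s9.png')
h=cv2.cvtColor(s['pixels'],cv2.COLOR_BGR2HSV); o=cv2.inRange(h,(10,140,90),(32,255,255))
n,l,st,c=cv2.connectedComponentsWithStats(o)
print([ (np.round(c[k],1),st[k,4]) for k in range(1,n) if 285<c[k][0]<320 and 110<c[k][1]<180])
# expected button visible position for tilted cell as loaded
p,y,t=loadpose(2,0,a=0); print(proj(s,p+Rt(y,t).apply([.0395,0,0])))
E
```

```text
t 27.6 tcp [ 0.4975 -0.1822  0.1237] F [-0.3  0.4  1.2] gap 0.498 q [-0.67  0.51  2.02  0.55  0.37  0.5 ]
  shift [0.044  0.0007 0.0465] rot [ -0.08 -20.     0.35]
[(array([303.7, 145.5]), np.int32(11))]
[303.10254545 147.60402731]
```

{"method": "step_arm", "body": {"commands": [0.005, 0, 0.004, 0, -3, 0, 0.01, 0, 0.008, 0, -6, 0, 0.015, 0, 0.013, 0, -9, 0, 0.02, 0, 0.019, 0, -12, 0, 0.026, 0, 0.026, 0, -15, 0, 0.033, 0, 0.033, 0, -18, 0, 0.039, 0.0007, 0.041, 0, -20, 0, 0.044, 0.0007, 0.0465, 0, -20, 0.3, 0.044, 0.0007, 0.0465, 0, -20, 0.3, 0.044, 0.0007, 0.0465, 0, -20, 0.3], "jaw": 0}}

```text
t: 28.65
tcp_pos: [0.554, -0.1875, 0.0935]
tool_rot: [0.999, -0.046, -0.001, -0.001]
force: [-0.8, 0.3, 0.0]
finger_gap: 0.001
gripper_force: 0.0
```

{"method": "step_arm", "body": {"commands": [0, 0, 0.008, 0, 0, 0, 0, 0, 0.014, 0, 0, 0, 0, 0, 0.018, 0, 0, 0, 0, 0, 0.021, 0, 0, 0, 0, 0, 0.024, 0, 0, 0, 0, 0, 0.027, 0, 0, 0, 0, 0, 0.03, 0, 0, 0, 0, 0, 0.033, 0, 0, 0, 0, 0, 0.035, 0, 0, 0, 0, 0, 0.037, 0, 0, 0]}}

```text
t: 29.65
tcp_pos: [0.5556, -0.1881, 0.0567]
tool_rot: [0.999, -0.046, 0.001, -0.001]
force: [0.3, -0.7, -0.1]
finger_gap: 0.001
gripper_force: 0.4
```

{"method": "step_arm", "body": {"commands": [0, 0, 0.001, 0, 0, 0, 0, 0, 0.002, 0, 0, 0, 0, 0, 0.003, 0, 0, 0, 0, 0, 0.004, 0, 0, 0, 0, 0, 0.005, 0, 0, 0, 0, 0, 0.006, 0, 0, 0, 0, 0, 0.007, 0, 0, 0, 0, 0, 0.008, 0, 0, 0, 0, 0, 0.008, 0, 0, 0, 0, 0, 0.008, 0, 0, 0]}}

```text
t: 30.65
tcp_pos: [0.5553, -0.1881, 0.052]
tool_rot: [0.999, -0.046, 0.001, -0.0]
force: [-3.5, 1.6, 20.1]
finger_gap: -0.0
gripper_force: 10.1
```

{"method": "step_arm", "body": {"commands": [0, 0, -0.01, 0, 0, 0, 0, 0, -0.03, 0, 0, 0, 0, 0, -0.06, 0, 0, 0, 0, 0, -0.09, 0, 0, 0, 0, 0, -0.12, 0, 0, 0, 0, 0, -0.15, 0, 0, 0, 0, 0, -0.17, 0, 0, 0, 0, 0, -0.17, 0, 0, -8, 0, 0, -0.17, 0, 0, -16, 0, 0, -0.17, 0, 0, -24], "jaw": 65}}

```text
t: 31.65
tcp_pos: [0.5548, -0.1881, 0.219]
tool_rot: [0.986, 0.165, 0.0, -0.001]
force: [0.4, 0.8, -0.4]
finger_gap: 0.65
gripper_force: 0.0
```

```bash
python3 - <<'E'
from h import *
t=snap('top','t10.png');s=snap('side','s10.png')
L=cells(t)
P,y=L[0]; go(([*P,.15],y,0))
h=cv2.cvtColor(s['pixels'],cv2.COLOR_BGR2HSV); o=cv2.inRange(h,(10,140,90),(32,255,255))
n,l,st,c=cv2.connectedComponentsWithStats(o)
print([ (np.round(c[k],1),st[k,4]) for k in range(1,n) if 285<c[k][0]<320 and 110<c[k][1]<180])
E
```

```text
Traceback (most recent call last):
IndexError: list index out of range
```

```bash
python3 - <<'E'
from h import *
t=load('top'); h=cv2.cvtColor(t['pixels'],cv2.COLOR_BGR2HSV)
for lo,hi in [((12,120,110),(32,255,255)),((0,0,150),(180,60,255))]:
    n,l,st,c=cv2.connectedComponentsWithStats(cv2.inRange(h,lo,hi))
    print([(np.round(c[k],1),st[k,4]) for k in range(1,n) if 190<c[k][0]<330 and 135<c[k][1]<260 and st[k,4]>3])
cv2.imwrite('pics/c10.png',np.hstack([cv2.resize(t['pixels'][100:280,180:340],None,fx=2.5,fy=2.5,interpolation=cv2.INTER_CUBIC)[:450],cv2.resize(load('side')['pixels'][105:195,280:360],None,fx=5,fy=5,interpolation=cv2.INTER_CUBIC)]))
E
```

```text
[(array([233.9, 187.1]), np.int32(12))]
[(array([264.5, 186.8]), np.int32(8106))]
```

View pics/c10.png

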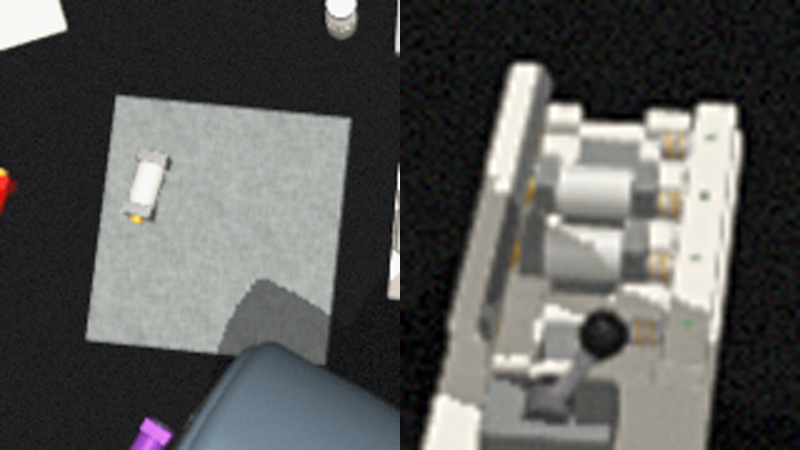

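Bays 1 and 2 hold level cells and the lever is still off. The last cell is at crop (147,184), button at (137,218), unmoved since the previous look.

```bash
python3 - <<'E'
from h import *
go(([.589,.250,.15],161.7,0))
E
```

```text
t 31.75 tcp [ 0.5547 -0.188   0.2186] F [-0.4 -0.5 -0.3] gap 0.652 q [-0.52  0.49  1.55  0.    1.11  0.73]
  shift [ 0.1727 -0.4038  0.0696] rot [-3.0000e-02 -1.6000e-01 -1.4302e+02]
```

{"method": "step_arm", "body": {"commands": [0.017, -0.04, 0, 0, 0, -8, 0.034, -0.08, 0, 0, 0, -16, 0.051, -0.12, 0, 0, 0, -24, 0.068, -0.16, 0, 0, 0, -32, 0.085, -0.2, 0, 0, 0, -40, 0.102, -0.24, 0.01, 0, 0, -48, 0.12, -0.28, 0.025, 0, 0, -56, 0.138, -0.322, 0.04, 0, 0, -64, 0.155, -0.363, 0.055, 0, 0, -72, 0.173, -0.404, 0.07, 0, 0, -80]}}

```text
t: 32.75
tcp_pos: [0.5891, 0.2518, 0.1488]
tool_rot: [0.651, 0.759, 0.0, -0.001]
force: [0.6, -0.4, -0.1]
finger_gap: 0.657
gripper_force: 0.0
```

```bash
python3 - <<'E'
from h import *
go(([.589,.250,.007],161.7,0))
E
```

```text
t 32.75 tcp [0.5891 0.2518 0.1488] F [ 0.6 -0.4 -0.1] gap 0.657 q [0.23 0.64 1.47 0.   1.03 0.07]
  shift [-0.002  -0.0004  0.1418] rot [ 4.000e-02 -9.000e-02 -6.288e+01]
```

{"method": "step_arm", "body": {"commands": [0, 0, 0.005, 0, 0, -8, -0.001, 0, 0.015, 0, 0, -16, -0.001, 0, 0.03, 0, 0, -24, -0.001, 0, 0.05, 0, 0, -32, -0.001, 0, 0.07, 0, 0, -40, -0.001, 0, 0.085, 0, 0, -48, -0.001, 0, 0.1, 0, 0, -56, -0.001, 0, 0.115, 0, 0, -62.9, -0.001, 0, 0.13, 0, 0, -62.9, -0.001, 0, 0.1415, 0, 0, -62.9]}}

```text
t: 33.75
tcp_pos: [0.5892, 0.2492, 0.0067]
tool_rot: [0.162, 0.987, 0.001, -0.001]
force: [0.6, -1.4, -0.1]
finger_gap: 0.653
gripper_force: 0.0
```

{"method": "step_arm", "body": {"commands": [0, 0, 0, 0, 0, 0, 0, 0, 0, 0, 0, 0, 0, 0, 0, 0, 0, 0, 0, 0, 0, 0, 0, 0, 0, 0, 0, 0, 0, 0, 0, 0, 0, 0, 0, 0, 0, 0, 0, 0, 0, 0, 0, 0, 0, 0, 0, 0, 0, 0, 0, 0, 0, 0, 0, 0, 0, 0, 0, 0], "jaw": 0}}

```text
t: 34.75
tcp_pos: [0.5896, 0.2493, 0.0081]
tool_rot: [0.16, 0.987, 0.001, -0.0]
force: [0.4, 0.2, -2.4]
finger_gap: 0.324
gripper_force: 58.9
```

{"method": "step_arm", "body": {"commands": [0, 0, -0.005, 0, 0, 0, 0, 0, -0.015, 0, 0, 0, 0, 0, -0.03, 0, 0, 0, 0, 0, -0.05, 0, 0, 8, 0, 0, -0.07, 0, 0, 16, 0, 0, -0.09, 0, 0, 24, 0, 0, -0.11, 0, 0, 32, 0, 0, -0.13, 0, 0, 40, 0, 0, -0.14, 0, 0, 48, 0, 0, -0.147, 0, 0, 56]}}

```text
t: 35.75
tcp_pos: [0.5904, 0.2493, 0.1582]
tool_rot: [0.607, 0.795, 0.002, 0.001]
force: [0.2, 0.1, -1.8]
finger_gap: 0.328
gripper_force: 59.2
```

```bash
python3 - <<'E'
from h import *
B=BAY[0]-[0,0,.036]
go((B-.055*EX+[0,0,.16],YC,0))
E
```

```text
t 35.75 tcp [0.5904 0.2493 0.1582] F [ 0.2  0.1 -1.8] gap 0.328 q [ 0.22  0.63  1.46  0.    1.04 -0.04]
  shift [-0.5112 -0.2276 -0.0036] rot [ 9.0000e-02 -3.1000e-01  1.1064e+02]
```

{"method": "step_arm", "body": {"commands": [-0.036, -0.016, 0, 0, 0, 8, -0.072, -0.032, 0, 0, 0, 16, -0.108, -0.048, 0, 0, 0, 24, -0.144, -0.064, 0, 0, 0, 32, -0.18, -0.08, 0, 0, 0, 40, -0.216, -0.096, 0, 0, 0, 48, -0.252, -0.112, 0, 0, 0, 56, -0.288, -0.128, 0, 0, 0, 64, -0.324, -0.144, 0, 0, 0, 72, -0.36, -0.16, 0, 0, 0, 80]}}

```text
t: 36.75
tcp_pos: [0.5322, -0.1424, 0.1561]
tool_rot: [0.976, 0.219, 0.001, -0.0]
force: [1.1, 0.3, -0.5]
finger_gap: 0.325
gripper_force: 59.3
```

```bash
python3 - <<'E'
from h import *
B=BAY[0]-[0,0,.036]
go((B-.055*EX+[0,0,.155],YC,0))
E
```

```text
t 36.75 tcp [ 0.5322 -0.1424  0.1561] F [ 1.1  0.3 -0.5] gap 0.325 q [-0.47  0.53  1.69  0.    0.92  0.66]
  shift [-0.0931  0.1346  0.0009] rot [-2.000e-02 -1.400e-01  3.063e+01]
```

{"method": "step_arm", "body": {"commands": [-0.011, 0.016, 0, 0, 0, 4, -0.022, 0.032, 0, 0, 0, 8, -0.033, 0.048, 0, 0, 0, 12, -0.044, 0.064, 0, 0, 0, 16, -0.055, 0.08, 0, 0, 0, 20, -0.066, 0.096, 0, 0, 0, 24, -0.077, 0.112, 0, 0, 0, 28, -0.087, 0.126, 0, 0, 0, 30.6, -0.093, 0.1346, 0, 0, 0, 30.6, -0.093, 0.1346, 0, 0, 0, 30.6]}}

```text
t: 37.75
tcp_pos: [0.5066, -0.3038, 0.1547]
tool_rot: [0.999, -0.044, 0.001, -0.0]
force: [-0.7, -0.4, -1.2]
finger_gap: 0.329
gripper_force: 59.2
```

```bash
python3 - <<'E'
from h import *
go(loadpose(0,.045,a=.008,edge=.0745),loadpose(0,.003,a=.008,edge=.0745))
E
```

```text
t 37.75 tcp [ 0.5066 -0.3038  0.1547] F [-0.7 -0.4 -1.2] gap 0.329 q [-0.73  0.58  1.59  0.    0.97  0.93]
  shift [0.0104 0.0002 0.0699] rot [-0.1  19.93  0.31]
  shift [-0.0144 -0.      0.0395] rot [0. 0. 0.]
```

{"method": "step_arm", "body": {"commands": [0.001, 0, 0.005, 0, 3, 0, 0.002, 0, 0.015, 0, 6, 0, 0.004, 0, 0.025, 0, 9, 0, 0.006, 0, 0.036, 0, 12, 0, 0.008, 0, 0.048, 0, 15, 0, 0.009, 0, 0.06, 0, 18, 0, 0.0104, 0, 0.07, 0, 20, 0, 0.0104, 0, 0.07, 0, 20, 0.2, 0.0104, 0, 0.07, 0, 20, 0.2, 0.0104, 0, 0.07, 0, 20, 0.2]}}

```text
t: 38.75
tcp_pos: [0.5178, -0.3032, 0.085]
tool_rot: [0.984, -0.044, 0.174, 0.007]
force: [0.4, -0.1, -1.5]
finger_gap: 0.326
gripper_force: 59.1
```

```bash
python3 - <<'E'
from h import *
s=snap('side','s11.png');q=manip.sense(); tipcheck(s,(q['tcp_pos'],Ro.from_quat(q['tool_rot'])),.008)
go(loadpose(0,.003,a=.008,edge=.0745))
E
```

```text
pred [308.9 111.4] seen [308.3 110.6] area 14 dx_mm 2.56 perp px 0.54
t 38.8 tcp [ 0.5178 -0.3033  0.085 ] F [0.7 0.3 0.3] gap 0.323 q [-0.83  0.64  1.85  0.57  0.45  0.34]
  shift [-0.0151  0.0017  0.0394] rot [-0.14 -0.07  0.2 ]
```

{"method": "step_arm", "body": {"commands": [-0.002, 0.0013, 0.004, 0, 0, 0, -0.004, 0.0013, 0.008, 0, 0, 0, -0.006, 0.0013, 0.013, 0, 0, 0, -0.008, 0.0013, 0.018, 0, 0, 0, -0.01, 0.0013, 0.022, 0, 0, 0, -0.012, 0.0013, 0.027, 0, 0, 0, -0.014, 0.0013, 0.031, 0, 0, 0, -0.0155, 0.0013, 0.035, 0, 0, 0, -0.0165, 0.0013, 0.037, 0, 0, 0, -0.0172, 0.0013, 0.0385, 0, 0, 0]}}

```text
t: 39.8
tcp_pos: [0.5143, -0.3045, 0.0422]
tool_rot: [0.984, -0.045, 0.174, 0.007]
force: [2.3, -0.4, 1.4]
finger_gap: 0.326
gripper_force: 59.1
```

Same light contact as before. I'm releasing and checking the tilt pose before pressing.

{"method": "step_arm", "body": {"commands": [0, 0, 0, 0, 0, 0, 0, 0, 0, 0, 0, 0, 0, 0, 0, 0, 0, 0, 0, 0, 0, 0, 0, 0, 0, 0, -0.005, 0, 0, 0, 0, 0, -0.015, 0, 0, 0, 0, 0, -0.03, 0, 0, 0, 0, 0, -0.05, 0, 0, 0, 0, 0, -0.07, 0, 0, 0, 0, 0, -0.085, 0, 0, 0], "jaw": 50}}

```text
t: 40.8
tcp_pos: [0.4843, -0.3016, 0.1237]
tool_rot: [0.984, -0.045, 0.174, 0.007]
force: [-0.4, -0.3, -0.1]
finger_gap: 0.496
gripper_force: 0.0
```

```bash
python3 - <<'E'
from h import *
go((BAY[0]-[0,0,.036]-.017*EX+[0,0,.095],YC,0))
s=snap('side','s12.png')
h=cv2.cvtColor(s['pixels'],cv2.COLOR_BGR2HSV); o=cv2.inRange(h,(10,140,90),(32,255,255))
n,l,st,c=cv2.connectedComponentsWithStats(o)
print([ (np.round(c[k],1),st[k,4]) for k in range(1,n) if 285<c[k][0]<325 and 100<c[k][1]<180])
p,y,t=loadpose(0,0,a=0); print(proj(s,p+Rt(y,t).apply([.0395,0,0])))
E
```

```text
t 40.8 tcp [ 0.4843 -0.3016  0.1237] F [-0.4 -0.3 -0.1] gap 0.496 q [-0.88  0.55  1.9   0.53  0.51  0.33]
  shift [0.0458 0.0004 0.0473] rot [ -0.1  -20.03   0.15]
[(array([309., 122.]), np.int32(11)), (array([303. , 154.5]), np.int32(2))]
[308.56661548 123.96376635]
```

Same button offset as for bay 2 before pressing (about 2 px up), so I press.

{"method": "step_arm", "body": {"commands": [0.005, 0, 0.004, 0, -3, 0, 0.01, 0, 0.008, 0, -6, 0, 0.015, 0, 0.013, 0, -9, 0, 0.02, 0, 0.019, 0, -12, 0, 0.026, 0, 0.026, 0, -15, 0, 0.033, 0, 0.033, 0, -18, 0, 0.04, 0.0004, 0.041, 0, -20, 0, 0.0458, 0.0004, 0.047, 0, -20, 0.1, 0.0458, 0.0004, 0.047, 0, -20, 0.1, 0.0458, 0.0004, 0.047, 0, -20, 0.1], "jaw": 0}}

```text
t: 41.85
tcp_pos: [0.5428, -0.3068, 0.0932]
tool_rot: [0.999, -0.046, -0.0, -0.002]
force: [0.5, 0.0, 0.3]
finger_gap: -0.005
gripper_force: 0.0
```

{"method": "step_arm", "body": {"commands": [0, 0, 0.008, 0, 0, 0, 0, 0, 0.014, 0, 0, 0, 0, 0, 0.018, 0, 0, 0, 0, 0, 0.021, 0, 0, 0, 0, 0, 0.024, 0, 0, 0, 0, 0, 0.027, 0, 0, 0, 0, 0, 0.03, 0, 0, 0, 0, 0, 0.033, 0, 0, 0, 0, 0, 0.035, 0, 0, 0, 0, 0, 0.037, 0, 0, 0]}}

```text
t: 42.85
tcp_pos: [0.5441, -0.3073, 0.0562]
tool_rot: [0.999, -0.046, 0.0, -0.001]
force: [1.2, 0.2, -0.2]
finger_gap: -0.001
gripper_force: 0.4
```

{"method": "step_arm", "body": {"commands": [0, 0, 0.001, 0, 0, 0, 0, 0, 0.002, 0, 0, 0, 0, 0, 0.003, 0, 0, 0, 0, 0, 0.004, 0, 0, 0, 0, 0, 0.005, 0, 0, 0, 0, 0, 0.006, 0, 0, 0, 0, 0, 0.007, 0, 0, 0, 0, 0, 0.008, 0, 0, 0, 0, 0, 0.008, 0, 0, 0, 0, 0, 0.008, 0, 0, 0]}}

```text
t: 43.85
tcp_pos: [0.544, -0.3074, 0.052]
tool_rot: [0.999, -0.046, 0.001, -0.001]
force: [-4.1, 3.6, 19.2]
finger_gap: -0.0
gripper_force: 9.8
```

{"method": "step_arm", "body": {"commands": [0, 0, -0.01, 0, 0, 0, 0, 0, -0.03, 0, 0, 0, 0, 0, -0.06, 0, 0, 0, 0, 0, -0.09, 0, 0, 0, 0, 0, -0.12, 0, 0, 0, 0, 0, -0.13, 0, 0, 0, 0, 0, -0.13, 0, 0, 0, 0, 0, -0.13, 0, 0, 0, 0, 0, -0.13, 0, 0, 0, 0, 0, -0.13, 0, 0, 0]}}

```text
t: 44.85
tcp_pos: [0.5429, -0.3069, 0.1766]
tool_rot: [0.999, -0.046, -0.001, -0.002]
force: [0.2, -0.2, -0.2]
finger_gap: 0.002
gripper_force: 0.0
```

```bash
python3 - <<'E'
from h import *
# lever: ball now at charger (-.029,.134); approach from its -x side
b=np.array([.5224,-.1776,0])+EX*.003+EY*.134
go((b-.075*EX+[0,0,.18],YC,0),(b-.075*EX+[0,0,.085],YC,0))
print(b)
E
```

```text
t 44.85 tcp [ 0.5429 -0.3069  0.1766] F [ 0.2 -0.2 -0.2] gap 0.002 q [-0.69  0.59  1.49  0.    1.07  0.97]
  shift [-0.1042 -0.2609 -0.0019] rot [-0.26  0.16  0.07]
  shift [ 0.    -0.     0.095] rot [0. 0. 0.]
[ 0.53793759 -0.04447005  0.        ]
```

Third cell seated at the same height. Now I move to the lever's -x side.

{"method": "step_arm", "body": {"commands": [-0.015, -0.037, 0, 0, 0, 0, -0.03, -0.075, 0, 0, 0, 0, -0.045, -0.112, 0, 0, 0, 0, -0.06, -0.15, 0, 0, 0, 0, -0.075, -0.187, 0, 0, 0, 0, -0.09, -0.225, 0, 0, 0, 0, -0.104, -0.261, 0, 0, 0, 0, -0.104, -0.261, 0.03, 0, 0, 0, -0.104, -0.261, 0.06, 0, 0, 0, -0.104, -0.261, 0.093, 0, 0, 0]}}

```text
t: 45.85
tcp_pos: [0.4646, -0.0373, 0.0853]
tool_rot: [0.999, -0.046, 0.001, -0.001]
force: [-0.6, -0.2, -0.4]
finger_gap: 0.001
gripper_force: 0.0
```

{"method": "step_arm", "body": {"commands": [0.008, 0, 0, 0, 0, 0, 0.016, 0, 0, 0, 0, 0, 0.024, 0, 0, 0, 0, 0, 0.032, 0, 0, 0, 0, 0, 0.039, 0, 0, 0, 0, 0, 0.046, 0, 0, 0, 0, 0, 0.053, 0, 0, 0, 0, 0, 0.06, 0, 0, 0, 0, 0, 0.065, 0, 0, 0, 0, 0, 0.07, 0, 0, 0, 0, 0]}}

```text
t: 46.85
tcp_pos: [0.5346, -0.0443, 0.0861]
tool_rot: [0.999, -0.046, 0.0, -0.001]
force: [-0.9, -0.5, 0.8]
finger_gap: -0.001
gripper_force: 0.5
```

{"method": "step_arm", "body": {"commands": [0.002, 0, 0, 0, 0, 0, 0.004, 0, 0, 0, 0, 0, 0.006, 0, 0, 0, 0, 0, 0.008, 0, 0, 0, 0, 0, 0.01, 0, 0, 0, 0, 0, 0.011, 0, 0, 0, 0, 0, 0.012, 0, 0, 0, 0, 0, 0.012, 0, 0, 0, 0, 0, 0.012, 0, 0, 0, 0, 0, 0.012, 0, 0, 0, 0, 0]}}

```text
t: 47.85
tcp_pos: [0.546, -0.0453, 0.0862]
tool_rot: [0.999, -0.046, 0.0, -0.001]
force: [-1.3, 0.6, -0.8]
finger_gap: -0.0
gripper_force: 0.4
```

{"method": "step_arm", "body": {"commands": [0.001, 0, 0, 0, 0, 0, 0.002, 0, 0, 0, 0, 0, 0.003, 0, 0, 0, 0, 0, 0.004, 0, 0, 0, 0, 0, 0.005, 0, 0, 0, 0, 0, 0.006, 0, 0, 0, 0, 0, 0.007, 0, 0, 0, 0, 0, 0.008, 0, 0, 0, 0, 0, 0.008, 0, 0, 0, 0, 0, 0.008, 0, 0, 0, 0, 0]}}

```text
t: 48.85
tcp_pos: [0.5487, -0.0454, 0.0858]
tool_rot: [0.999, -0.046, -0.006, -0.002]
force: [-9.6, -2.3, 6.4]
finger_gap: -0.003
gripper_force: 5.4
```

```bash
python3 - <<'E'
from h import *
go()
E
```

```text
t 48.85 tcp [ 0.5487 -0.0454  0.0858] F [-9.6 -2.3  6.4] gap -0.003 q [-0.29  0.65  1.73  0.    0.78  1.38]
```

The lever is at its stop; the two stop positions match 1.0 rad of travel. I'm backing off and taking a final look.

{"method": "step_arm", "body": {"commands": [-0.008, 0, 0, 0, 0, 0, -0.025, 0, 0, 0, 0, 0, -0.04, 0, 0, 0, 0, 0, -0.04, 0, -0.03, 0, 0, 0, -0.04, 0, -0.06, 0, 0, 0, -0.04, 0, -0.1, 0, 0, 0, -0.04, 0, -0.14, 0, 0, 0, -0.04, -0.04, -0.18, 0, 0, 0, -0.04, -0.08, -0.2, 0, 0, 0, -0.04, -0.12, -0.2, 0, 0, 0]}}

```text
t: 49.85
tcp_pos: [0.5291, 0.0777, 0.2916]
tool_rot: [0.999, -0.047, 0.007, -0.002]
force: [0.9, -0.4, -0.1]
finger_gap: 0.001
gripper_force: 0.0
```

```bash
python3 - <<'E'
from h import *
go()
s=snap('side','s13.png');t=snap('top','t13.png')
a=cv2.resize(s['pixels'][105:205,275:355],None,fx=5,fy=5,interpolation=cv2.INTER_CUBIC)
b=cv2.resize(t['pixels'][80:240,310:480],None,fx=2.3,fy=2.3,interpolation=cv2.INTER_CUBIC)
cv2.imwrite('pics/c13.png',np.hstack([a,np.pad(b,((0,500-b.shape[0]),(0,0),(0,0)))]))
E
```

```text
t 49.85 tcp [0.5291 0.0777 0.2916] F [ 0.9 -0.4 -0.1] gap 0.001 q [-0.07  0.33  1.59  0.    1.2   1.6 ]
```

View pics/c13.png

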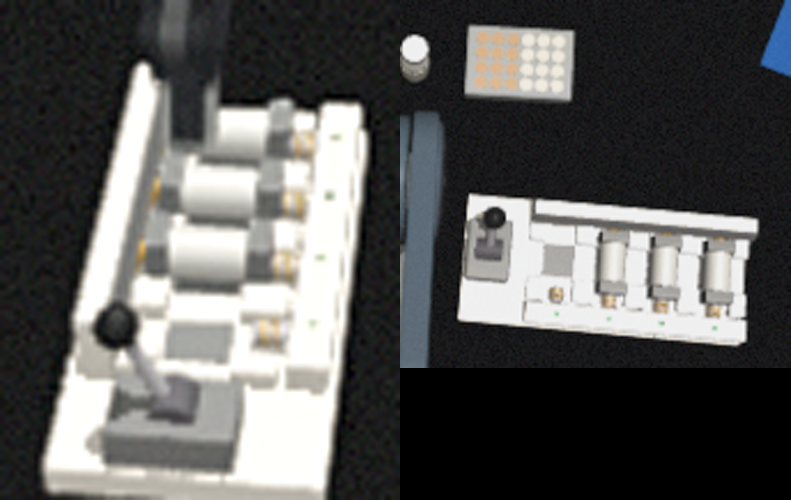

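The final view shows three cells level in bays 0–2, with the caps in a regular row at crop (612,237), (667,241) and (722,245). The lever leans to the lip side, ball at (117,325), and the vial and plate are where they were. Handing in.

```bash
python3 -c "
from station import manip
print(manip.sign_off())"
```

```text
the job is handed in; nothing more can be done
None
```

The job is handed in: I switched the charger off, pressed the three cells present level under the lip in bays 0, 1 and 2, then threw the lever fully back to on; the vial and well plate were not touched, and the hand-in call gave no verdict.

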